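Fill the kit tray for one power-supply board

TASK

Fill the kit tray for one power-supply board: put the full solder reel, the can capacitor, the transformer and the short heat sink into the tray, each upright and fully down in the pocket cut to its shape and size. Set each part down gently, don't drop it, and leave the empty reel and the long heat sink standing where they are.

Things in the scene. Friction and masses are not known exactly. Their poses are not given: they have to be found in the camera images.
- full_reel: Full solder reel, standing on end: green plastic flanges, 52 mm diameter, 48 mm tall, with silver solder wire wound out almost to the flange rims; from above silver wire shows through the spoked flange. About 0.2 kg. Plain round outside, can be gripped across the diameter. Origin: centre of the underside, z up. Stands upright anywhere on the mat, on the -y side of the tray.
- empty_reel: Empty reel, look-alike: same green flanges (52 mm diameter, 48 mm tall) but no wire, only a thin 18 mm green core; from above the blue-grey bench mat shows through the spokes. Does not belong in the kit. Origin: centre of the underside, z up. Stands upright anywhere on the mat, on the -y side of the tray.
- short_heatsink: Short heat sink: plain aluminium, five upright fins running along its length, 60 mm long (x) by 26 mm wide (y) by 34 mm tall (z). About 0.05 kg. Grip it across the 26 mm width. Origin: centre of the underside. Stands upright anywhere on the mat, on the -y side of the tray.
- long_heatsink: Long heat sink, look-alike: same 26 mm wide (y), 34 mm tall finned aluminium section, but 90 mm long (x); too long for the pocket. Does not belong in the kit. Origin: centre of the underside, z up. Stands upright anywhere on the mat, on the -y side of the tray.
- capacitor: Large can capacitor standing on end: dark blue sleeve, bare aluminium top with a cross-shaped vent, 30 mm diameter, 50 mm tall, about 0.05 kg. Origin: centre of the underside, z up. Stands upright anywhere on the mat, on the -y side of the tray.
- transformer: Small mains transformer: laminated dark steel core 48 mm (x) by 22 mm (y), 40 mm tall, through a copper winding 30 mm (x) by 46 mm (y), whose top is 32 mm up, on a black base plate 48 x 46 x 4 mm. About 0.25 kg. Best gripped across the two flat core ends, 48 mm apart along x. Origin: centre of the underside, z up. Stands upright anywhere on the mat, on the -y side of the tray.
- reel_pocket: Light grey square insert, 98 x 98 x 12 mm, fixed in any of the four places (2 x 2, 100 mm apart) of the metal kit tray. In its middle a dark-floored pocket, round, the large one, 68 mm diameter, 9 mm deep. Origin: centre of the underside, below the pocket's middle, 3 mm above the bench; pocket floor 3 mm above it, top 12 mm above it, level with the tray rim. z up; x, y along the sides.
- capacitor_pocket: Light grey square insert, 98 x 98 x 12 mm, fixed in any of the four places (2 x 2, 100 mm apart) of the metal kit tray. In its middle a dark-floored pocket, round, the small one, 46 mm diameter, 9 mm deep. Origin: centre of the underside, below the pocket's middle, 3 mm above the bench; pocket floor 3 mm above it, top 12 mm above it, level with the tray rim. z up; x, y along the sides.
- transformer_pocket: Light grey square insert, 98 x 98 x 12 mm, fixed in any of the four places (2 x 2, 100 mm apart) of the metal kit tray. In its middle a dark-floored pocket, square, 64 x 64 mm, 9 mm deep. Origin: centre of the underside, below the pocket's middle, 3 mm above the bench; pocket floor 3 mm above it, top 12 mm above it, level with the tray rim. z up; x, y along the sides, as the pocket's.
- heatsink_pocket: Light grey square insert, 98 x 98 x 12 mm, fixed in any of the four places (2 x 2, 100 mm apart) of the metal kit tray. In its middle a dark-floored pocket, oblong, 76 mm (x) by 42 mm (y), 9 mm deep. Origin: centre of the underside, below the pocket's middle, 3 mm above the bench; pocket floor 3 mm above it, top 12 mm above it, level with the tray rim. z up; x, y along the sides, as the pocket's.
Things that resemble listed ones, but are neither listed nor needed, are in the scene too. Leave any pink look-alike of the heatsink_pocket alone.

How it is judged:
By the outcome, as a careful person would: the job done as asked, in the order asked, and still so for the second after the job is handed in, with the robot touching nothing.
It also fails if it takes over 109 s, if anything falls off the work surface, if the arm or the gripper's body presses on something with over 40 N, if the wrist force passes 120 N, or if a joint passes its speed limit or range.

ROBOT

A 7-joint arm with a two-finger parallel gripper is mounted at the origin on the work surface. World frame = base frame: x ahead of the robot, y to its left, z up, the work surface at z = 0. Lengths are in m, angles in rad, forces in N, time in s.
With the tool pointing down it reaches from about 0.425 to 1.025 m from the base axis. Payload 9.4 kg.
Tool frame: the origin (TCP) lies at the very end of the fingers, on their centre line; the grasp point (between the pads) lies 19 mm behind it; z points along the fingers, y is the line along which they close (so a half turn about z gives the same grasp; the last joint's range is limited). The gripper opens to 85 mm and grips with 20 to 120 N. Pads are 22 mm wide; open, the fingers measure 114 mm over their backs; the gripper's body (76 mm by 85 mm) begins 54 mm behind the grasp point. The pads swing forward as they close: fully open they stand 13 mm farther back than shut.
Start: joints at [1.253, 0.599, -0.003, 1.599, 0.002, 0.943, -0.08], TCP at [0.173, -0.704, 0.21] pointing down, gripper open.
Joint ranges: [-2.57, 2.57], [-0.35, 1.97], [-1.29, 1.29], [0.11, 2.56], [-1.05, 4.19], [0.11, 1.86], [-2.63, 2.63]. Speed limits (rad/s): [2.22, 2.22, 3.01, 3.01, 3.14, 3.14, 3.14].

INTERFACE

Orientations are given as a 3x3 rotation matrix whose columns are the frame's x, y, z axes.
In Python, from rig import manip, eoat, planner, imaging, order, finder, current_time, current_joint_positions, current_dq, current_joint_efforts, current_position, current_tool_rot, current_force, current_moment, current_opening, current_finger_force gives the robot as it stands. The module is installed in compiled form; this text tells all that it offers. Calls block until the motion is done:
- manip.move_pose(position, orientation): joint-space move of the TCP to a pose.
- manip.move_l(position, feed=0.15, attitude=None, f_stop=None): straight line of the TCP; attitude=None keeps the orientation; feed is the mean speed in m/s. With f_stop (N) it stops when the force on the tool has changed by that much, and returns True; else False.
- manip.movej(angles): joint-space move.
- eoat.gripper_open() and eoat.close_gripper(f_grip=None): open the fingers fully, or close them until they stop; f_grip is the grip in N (None keeps the last).
- manip.wait(seconds).
- planner.solve_ik(position, orientation): joint angles nearest the present ones, or None.
- imaging.grab_frame(name): name is "scene" or "top" or "wrist"; returns a dict with "pixels" (400x640x3 uint8, blue, green, red), "vertical_fov" (degrees; the focal length in pixels is half the picture's height over the tangent of half this angle, whatever the lens; pixels are square), "cx", "cy" (the principal point, pixels), "position" and "orientation" of the camera in the world. Camera axes: x right, y down, z forward; pixel columns grow to the right and rows downward; lengths in m; the calibration is good to about 2 mm. A picture is of the moment at which its call begins. There is no depth.
A pose or a line that the arm cannot do raises manip.MotionError and nothing moves.
- order.sign_off(): hands the job in; it is judged then, once.
Trained networks look in a picture, given as the dict that the camera call returned (one of the last four; its "shot" number tells which), for a name from the list of things; names that differ only in an ending like _2 or _b are one class to them, and where a whole thing is asked for, a point or a joint stands for the part that bears it (a point fixed in the world has none). Each returns a list of dicts, best first, with "confidence" (0 to 1); they miss things now and then, are a little off and sometimes report something else, mostly with a low value. They report only what shows in the picture. A call takes as long as a camera call. They do not tell look-alikes from the thing itself.
- finder.trace(thing, picture): "mask" (400x640 bool, what is visible of it) and "centre" ([column, row] in pixels, amid what is visible of it).
- finder.tip_of(thing, picture): "centre" ([column, row] in pixels: a listed point, or the origin of a listed thing).
Readings, each from a call of its own:
- current_time(): time.
- current_joint_positions(): joint angles.
- current_dq(): joint speeds.
- current_joint_efforts(): joint torques, N m.
- current_position(): TCP position.
- current_tool_rot(): TCP orientation.
- current_force(): force on the tool from outside, world axes, zero at the start.
- current_moment(): the same for the moment, N m.
- current_opening(): finger opening in m.
- current_finger_force(): force on a finger pad.
Only numpy, scipy, OpenCV 4.12 (cv2) and the standard library are available. Lean on these libraries where they do the work, as an engineer would, in place of code of your own. Each camera call takes 0.05 s, during which the arm holds its last target. There are 200 camera calls.

## Working session

There is one attempt and no reset: what is moved stays moved. The work goes in short steps, each a Python script; the robot and the scene stay as the last script left them, time stands still between calls to the robot, and variables do not carry over. Pictures are saved under pics/ and viewed, at most 14 in all, crops included, and the job is handed in when it is done.

```bash
mkdir -p pics; cat > h.py <<'E'
import numpy as np, cv2
from rig import *
def ray(p,uv):
    h=p["pixels"].shape[0]; f=h/2/np.tan(np.radians(p["vertical_fov"])/2)
    d=np.array([(uv[0]-p["cx"])/f,(uv[1]-p["cy"])/f,1.]); return np.array(p["position"]),np.array(p["orientation"])@d
def at(p,uv,z):
    o,d=ray(p,uv); return (o+d*(z-o[2])/d[2])[:2]
def proj(p,X):
    h=p["pixels"].shape[0]; f=h/2/np.tan(np.radians(p["vertical_fov"])/2)
    c=np.array(p["orientation"]).T@(np.array(X)-np.array(p["position"])); return [p["cx"]+f*c[0]/c[2],p["cy"]+f*c[1]/c[2]]
E
python3 - <<'E'
from h import *
for n in("top","scene"):
    p=imaging.grab_frame(n); cv2.imwrite(f"pics/{n}0.png",p["pixels"]); print(n,p["position"],np.round(p["orientation"],3).tolist(),p["vertical_fov"],p["cx"],p["cy"])
    if n=="top":
        for t in "full_reel empty_reel short_heatsink long_heatsink capacitor transformer reel_pocket capacitor_pocket transformer_pocket heatsink_pocket".split():
            z=.015 if 'pocket' in t else .02
            for r in finder.trace(t,p)[:4]:
                m=r["mask"].astype(np.uint8); (c,s,a)=cv2.minAreaRect(cv2.findNonZero(m))
                print(t,round(r["confidence"],2),np.round(r["centre"]),np.round(at(p,r["centre"],z),3),m.sum(),np.round(s),round(a))
print(current_time())
E
```

```text
top [0.22771729 0.01486459 1.04231014] [[0.029, -0.981, 0.192], [-1.0, -0.028, 0.008], [-0.003, -0.192, -0.981]] 57.94331769507841 320.67133026448477 203.5210570765208
full_reel 0.7 [348. 195.] [ 0.454 -0.056] 300 [18. 19.] 45
empty_reel 0.46 [439. 193.] [ 0.467 -0.319] 311 [18. 22.] 45
short_heatsink 0.46 [401. 155.] [ 0.581 -0.21 ] 168 [ 9. 19.] 56
long_heatsink 0.6 [404. 192.] [ 0.469 -0.216] 351 [32. 11.] 19
capacitor 0.4 [439. 149.] [ 0.601 -0.323] 283 [18. 18.] 90
capacitor 0.38 [347. 195.] [ 0.456 -0.052] 322 [18. 21.] 27
transformer 0.73 [231. 168.] [0.525 0.29 ] 1046 [33. 33.] 18
transformer 0.64 [440. 149.] [ 0.602 -0.325] 288 [19. 17.] 90
reel_pocket 0.68 [232. 170.] [0.521 0.289] 1054 [34. 33.] 16
capacitor_pocket 0.89 [264. 181.] [0.491 0.191] 1074 [34. 33.] 17
capacitor_pocket 0.22 [405. 194.] [ 0.464 -0.221] 366 [32. 12.] 18
transformer_pocket 0.62 [273. 149.] [0.591 0.169] 1050 [33. 34.] 17
heatsink_pocket 0.89 [189. 280.] [0.201 0.384] 1332 [36. 38.] 34
heatsink_pocket 0.75 [243. 142.] [0.611 0.26 ] 1002 [34. 31.] 16
heatsink_pocket 0.43 [274. 150.] [0.588 0.168] 1082 [35. 33.] 14
scene [ 0.83595791 -0.60883592  0.63767831] [[0.827, 0.353, -0.438], [0.562, -0.509, 0.652], [0.007, -0.785, -0.62]] 56.13980539465426 319.59530240390455 194.1431282593627
0.6
```

View pics/top0.png

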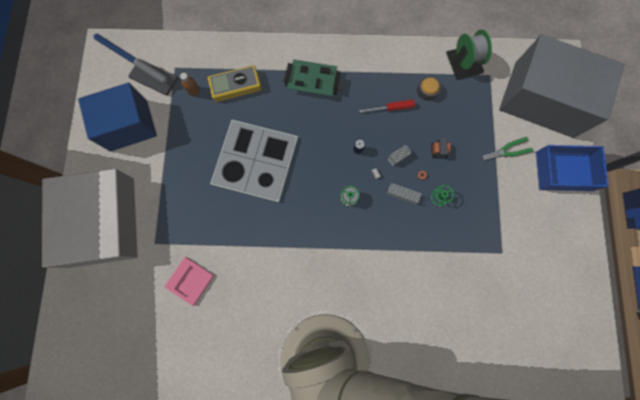

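View pics/scene0.png

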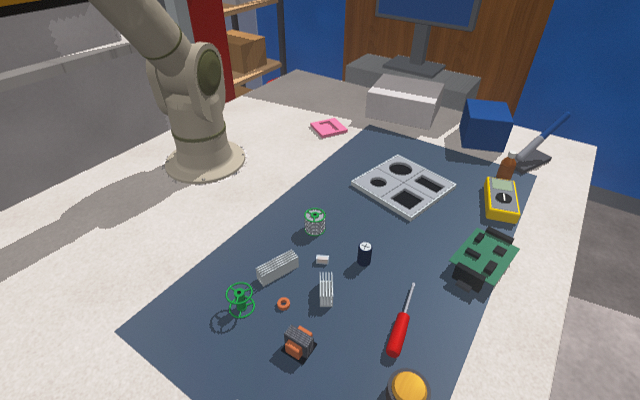

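The full reel is at about (348,195), the capacitor at (359,147), the short heat sink at (400,155) and the transformer at (440,149). The long sink (404,193) and the empty reel (441,196) are the look-alikes. In the tray, the pockets are reel (233,171), capacitor (265,181), transformer (273,149) and heat sink (243,141). The pink decoy is at (189,281). Next I'll take closer wrist views of the parts and the tray.

```bash
cat >> h.py <<'E'
def R(a):
    y=np.array([np.cos(a),np.sin(a),0]); z=np.array([0,0,-1.]); return np.column_stack([np.cross(y,z),y,z])
E
python3 - <<'E'
from h import *
print(np.round(current_tool_rot(),2).tolist())
R0=np.array(current_tool_rot()); a0=np.arctan2(R0[1,1],R0[0,1])
for i,(x,y) in enumerate([(.5,-.19),(.53,.22)]):
    # keep the wrist near neutral: yaw follows the base angle
    da=np.arctan2(y,x)-np.arctan2(-.704,.173)
    for z in(.4,.36,.32,.28):
        try: manip.move_pose([x,y,z],R(a0+da)); break
        except manip.MotionError as e: print(z,e)
    p=imaging.grab_frame("wrist"); cv2.imwrite(f"pics/w{i}.png",p["pixels"]); np.savez(f"w{i}.npz",**{k:np.array(v) for k,v in p.items()})
    print(z,np.round(p["position"],3),np.round(p["orientation"],2).tolist(),current_time(),np.round(current_joint_positions(),2))
    for t in ("full_reel short_heatsink capacitor transformer" if i==0 else "reel_pocket capacitor_pocket transformer_pocket heatsink_pocket").split():
        for r in finder.trace(t,p)[:4]:
            m=r["mask"].astype(np.uint8); (c,s,a)=cv2.minAreaRect(cv2.findNonZero(m))
            print(t,round(r["confidence"],2),np.round(r["centre"]),np.round(at(p,r["centre"],.015 if i else .025),3),m.sum(),np.round(s),round(a))
        for r in finder.tip_of(t,p)[:4]: print("   tip",round(r["confidence"],2),np.round(r["centre"]),np.round(at(p,r["centre"],.003 if i else 0),3))
E
```

```text
[[0.97, 0.24, -0.0], [0.24, -0.97, -0.0], [-0.0, 0.0, -1.0]]
0.4 [ 0.524 -0.126  0.563] [[0.93, -0.34, -0.1], [-0.36, -0.9, -0.26], [-0.0, 0.28, -0.96]] 2.925 [ 0.62  0.22 -0.45  1.75  0.1   1.19 -0.22]
full_reel 0.81 [266.  89.] [ 0.448 -0.059] 992 [34. 35.] 90
   tip 0.88 [270.  88.] [ 0.452 -0.056]
   tip 0.66 [403. 203.] [ 0.605 -0.337]
short_heatsink 0.87 [366. 143.] [ 0.575 -0.201] 548 [35. 17.] 34
   tip 0.66 [369. 143.] [ 0.582 -0.206]
capacitor 0.72 [358.  67.] [ 0.601 -0.081] 356 [18. 23.] 45
   tip 0.76 [357.  71.] [ 0.6   -0.084]
transformer 0.89 [404. 202.] [ 0.604 -0.327] 739 [29. 30.] 70
   tip 0.75 [396. 201.] [ 0.594 -0.329]
0.4 [0.503 0.283 0.564] [[0.93, 0.36, 0.11], [0.38, -0.89, -0.26], [0.0, 0.28, -0.96]] 4.8917 [ 0.11  0.34 -0.82  1.66  0.26  1.25 -0.38]
capacitor_pocket 0.62 [300. 159.] [0.496 0.192] 3013 [57. 55.] 36
   tip 0.73 [300. 160.] [0.495 0.187]
transformer_pocket 0.95 [343. 189.] [0.589 0.169] 2882 [55. 55.] 37
transformer_pocket 0.62 [378. 145.] [0.614 0.266] 3108 [55. 57.] 37
   tip 0.6 [344. 189.] [0.592 0.168]
heatsink_pocket 0.93 [376. 147.] [0.612 0.263] 3056 [56. 57.] 37
heatsink_pocket 0.64 [172.   6.] [0.222 0.34 ] 405 [18. 35.] 90
   tip 0.6 [380. 145.] [0.62  0.268]
```

View pics/w0.png

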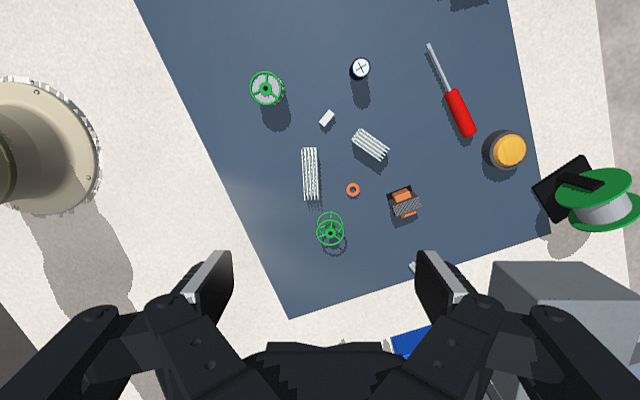

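View pics/w1.png

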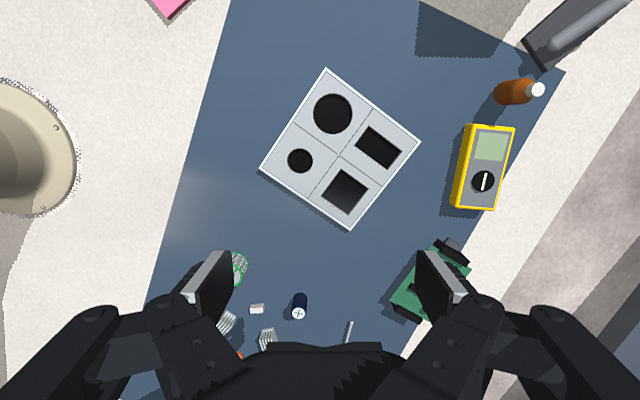

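The wrist view shows the parts: full reel (266,89), capacitor (360,69), short sink (369,145) and transformer (404,202). The second view shows the tray: pockets for reel (332,114), capacitor (300,160), transformer (344,190) and heat sink (379,146). Next I'll fit the tray, then set up pick and place with silhouette fitting.

```bash
cat >> h.py <<'E'
from scipy.optimize import minimize
def cyl(r,h): return [np.array([[r*np.cos(t),r*np.sin(t),z] for t in np.linspace(0,6.28,40) for z in(0,h)])]
def box(a,b,z0,z1): return np.array([[x,y,z] for x in(-a/2,a/2) for y in(-b/2,b/2) for z in(z0,z1)])
MODEL=dict(full_reel=cyl(.026,.048),capacitor=cyl(.015,.05),short_heatsink=[box(.06,.026,0,.034)],
 transformer=[box(.048,.046,0,.004),box(.048,.022,0,.04),box(.03,.046,0,.032)])
def sil(p,name,q):
    m=np.zeros((400,640),np.uint8); c,s=np.cos(q[2]),np.sin(q[2])
    for P in MODEL[name]:
        W=P@np.array([[c,s,0],[-s,c,0],[0,0,1]])+[q[0],q[1],0]
        uv=np.array([proj(p,w) for w in W])
        cv2.fillConvexPoly(m,cv2.convexHull(np.round(uv*16).astype(np.int32)),255,cv2.LINE_AA,4)
    return m/255.
def fit(p,name,xy):
    best=None
    c=[r for r in finder.trace(name,p) if np.linalg.norm(at(p,r["centre"],.025)-xy)<.045]
    if not c: return None
    M=c[0]["mask"].astype(float)
    xy=at(p,c[0]["centre"],.02)
    def cost(v):
        m=sil(p,name,[v[0]/100,v[1]/100,v[2]]); return 1-np.minimum(m,M).sum()/np.maximum(m,M).sum()
    for a in ([0] if name in("full_reel","capacitor") else np.arange(0,np.pi,np.pi/8)):
        o=minimize(cost,[xy[0]*100,xy[1]*100,a],method="Nelder-Mead",options=dict(initial_simplex=np.array([xy[0]*100,xy[1]*100,a])+np.array([[0,0,0],[.6,0,0],[0,.6,0],[0,0,.3]]),maxiter=100))
        if best is None or o.fun<best.fun: best=o
    return best.x[0]/100,best.x[1]/100,best.x[2],1-best.fun
E
python3 - <<'E'
from h import *
w={k:v for k,v in np.load("w1.npz",allow_pickle=True).items()}
w={k:(v.item() if v.ndim==0 else v) for k,v in w.items()}
R1=np.array([w["position"]-np.array([.53,.22,.4])]); 
print("cam off (tool)",np.round(np.array(current_tool_rot()).T@(w["position"]-np.array(current_position())),4))
im=w["pixels"]; hsv=cv2.cvtColor(im,cv2.COLOR_BGR2HSV)
g=((hsv[...,1]<60)&(hsv[...,2]>110)).astype(np.uint8)
n,l,s,c=cv2.connectedComponentsWithStats(g)
i=l[150,325]; print(i,s[i])
lab=np.zeros_like(g)
cs,_=cv2.findContours(np.isin(l,[k for k in range(1,n) if s[k][0]>240 and s[k][0]+s[k][2]<430 and s[k][1]>55 and s[k][1]+s[k][3]<240 and s[k][4]>50]).astype(np.uint8),cv2.RETR_EXTERNAL,cv2.CHAIN_APPROX_NONE)
pts=np.vstack(cs)[:,0]
W=np.array([at(w,q,.015) for q in pts]).astype(np.float32)*1000
c,sz,a=cv2.minAreaRect(W); print("tray",c,sz,a)
d=((hsv[...,2]<60)).astype(np.uint8); n,l,s,cc=cv2.connectedComponentsWithStats(d)
for k in range(1,n):
    if s[k][4]>200 and 250<cc[k][0]<430 and 60<cc[k][1]<235:
        B=np.array([at(w,q,.012) for q in np.argwhere(l==k)[:,::-1]]).astype(np.float32)*1000
        print(np.round(at(w,cc[k],.012),3),cv2.minAreaRect(B))
p=imaging.grab_frame("top")
E
```

```text
cam off (tool) [ 0.0691 -0.0004 -0.1635]
4 [  258    67   164   164 10176]
tray (556.2579345703125, 224.07473754882812) (210.40682983398438, 210.0116729736328) 76.66644287109375
[0.519 0.285] ((519.39990234375, 284.90313720703125), (64.16178894042969, 64.90866088867188), 22.31194305419922)
[0.616 0.262] ((616.26513671875, 261.6866760253906), (40.37119674682617, 73.16222381591797), 76.46869659423828)
[0.496 0.188] ((495.7277526855469, 187.42349243164062), (41.539371490478516, 41.70022201538086), 21.655677795410156)
[0.592 0.168] ((593.6756591796875, 164.86276245117188), (60.25739669799805, 61.773887634277344), 76.82403564453125)
```

```bash
cat >> h.py <<'E'
OFF=np.array([.0691,0])
T=np.radians(-13.3)
GOAL=dict(full_reel=(.519,.284),capacitor=(.496,.187),transformer=(.593,.164),short_heatsink=(.616,.261))
ZG=dict(full_reel=.018,capacitor=.018,transformer=.014,short_heatsink=.0105)
def near(a,xy):  # equivalent half-turn nearest the arm's azimuth
    z=np.arctan2(xy[1],xy[0]); return z+(a-z+np.pi/2)%np.pi-np.pi/2
def look(name,xy,a,z=.2):
    v=np.array(xy)-(R(a)[:2,:2]@OFF); manip.move_pose([*v,z],R(a)); manip.wait(.15)
    p=imaging.grab_frame("wrist"); return p,fit(p,name,np.array(xy))
def pick(name,x,y,a,f=40):
    zg=ZG[name]; manip.move_pose([x,y,.12],R(a)); manip.move_l([x,y,zg],feed=.12)
    eoat.close_gripper(f); print("opening",round(current_opening(),4),"ff",round(np.max(current_finger_force()),1))
    manip.move_l([x,y,.13],feed=.15); print("held",round(current_opening(),4),np.round(current_force(),1),current_time())
def place(name,a):
    x,y=GOAL[name]; zg=ZG[name]+.006
    manip.move_pose([x,y,.13],R(a)); manip.move_l([x,y,zg+.012],feed=.12)
    hit=manip.move_l([x,y,zg-.003],feed=.02,f_stop=4); print("contact",hit,np.round(current_position(),4),"expected z",zg)
    eoat.gripper_open(); manip.move_l([x,y,.13],feed=.15); print(current_time())
E
python3 - <<'E'
from h import *
n="full_reel"; xy=(.451,-.057); a=near(0,xy)
p,q=look(n,xy,a); print(np.round(q,3)); im=p["pixels"].copy(); im[...,2]=np.maximum(im[...,2],(sil(p,n,q)*120).astype(np.uint8)); cv2.imwrite("pics/reel.png",im)
if q[3]>.8:
    pick(n,q[0],q[1],a); place(n,near(T+np.pi/2,GOAL[n]))
p=imaging.grab_frame("scene"); cv2.imwrite("pics/s1.png",p["pixels"][100:340,200:520].repeat(2,0).repeat(2,1))
E
```

```text
[ 0.45  -0.059  0.139  0.903]
opening 0.0496 ff 39.2
held 0.0493 [ 0.1  0.8 -2.6] 9.9417
contact True [0.5191 0.2839 0.0251] expected z 0.024
14.0583
```

View pics/s1.png

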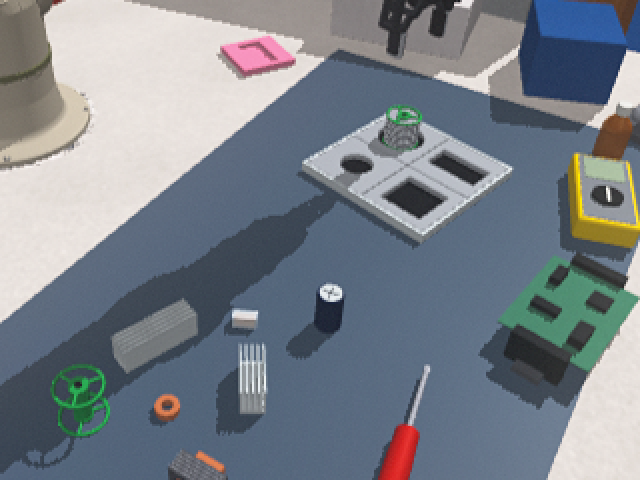

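The reel is seated upright in the large round pocket, at (403,130) in the crop. The capacitor is next, then the transformer.

```bash
python3 - <<'E'
from h import *
n="capacitor"; xy=(.601,-.083); a=near(np.arctan2(xy[1],xy[0]),xy)
p,q=look(n,xy,a); print(np.round(q,3)); assert q[3]>.75
pick(n,q[0],q[1],a); place(n,near(T,GOAL[n]))
n="transformer"; xy=(.602,-.328)
p,q=look(n,xy,near(-.5,xy)); print(n,np.round(q,3))
im=p["pixels"].copy(); im[...,2]=np.maximum(im[...,2],(cv2.Canny((sil(p,n,q)*255).astype(np.uint8),50,100))); cv2.imwrite("pics/tr.png",im)
p=imaging.grab_frame("top"); cv2.imwrite("pics/t1.png",cv2.resize(p["pixels"][100:230,200:480],None,fx=2.8,fy=2.8))
E
```

```text
[ 0.601 -0.085  0.589  0.868]
opening 0.0279 ff 39.1
held 0.0278 [ 0.3  0.  -1.2] 18.9667
contact True [0.4961 0.187  0.0244] expected z 0.024
23.0583
transformer [ 0.605 -0.33   3.17   0.923]
```

View pics/tr.png

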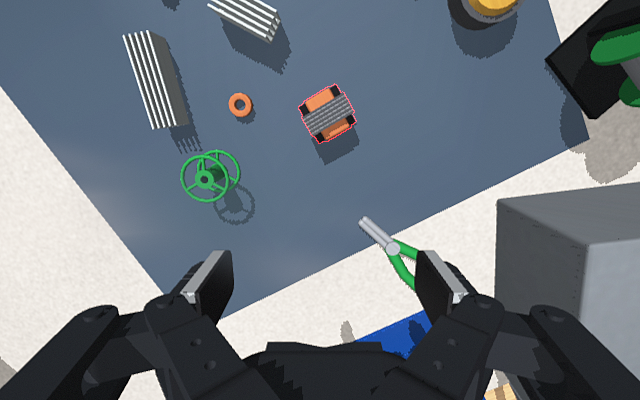

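View pics/t1.png

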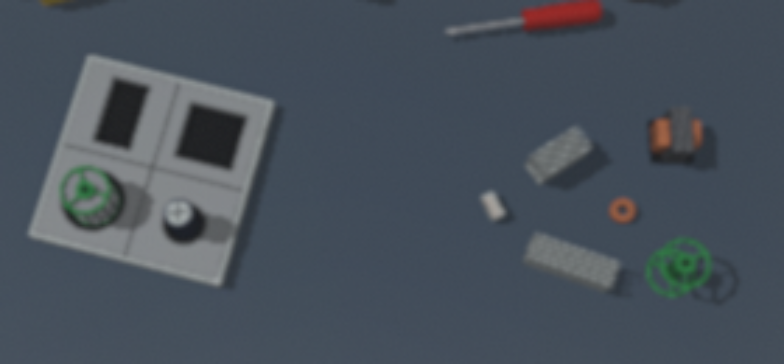

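The capacitor stands in the small pocket, at (181,217) in the crop. The transformer fit outline at (329,114) matches, with the core running along world x (yaw about 1.6°). I'll continue with the transformer, then look at the short sink.

```bash
python3 - <<'E'
from h import *
n="transformer"; x,y,a=.605,-.330,near(3.17,(.605,-.33))
pick(n,x,y,a); place(n,near(T,GOAL[n]))
n="short_heatsink"; xy=(.578,-.204)
p,q=look(n,xy,near(-.3,xy)); print(n,np.round(q,3))
im=p["pixels"].copy(); im[...,2]=np.maximum(im[...,2],(cv2.Canny((sil(p,n,q)*255).astype(np.uint8),50,100))); cv2.imwrite("pics/hs.png",im)
p=imaging.grab_frame("scene"); cv2.imwrite("pics/s2.png",p["pixels"][100:340,200:520].repeat(2,0).repeat(2,1))
E
```

```text
opening 0.0455 ff 39.8
held 0.0454 [-0.8  0.2 -2.5] 28.3917
contact True [0.593  0.1639 0.021 ] expected z 0.02
33.0917
short_heatsink [ 0.58  -0.206  2.166  0.875]
```

View pics/hs.png

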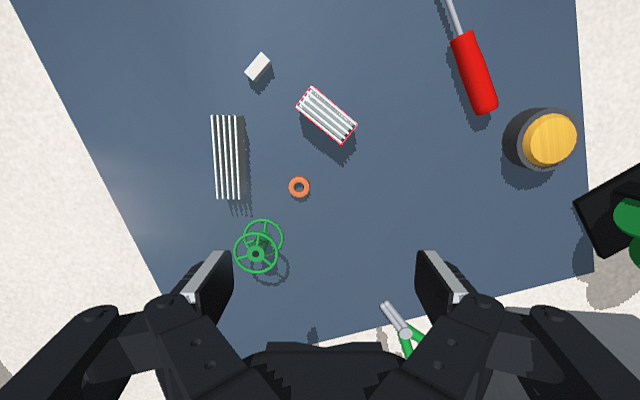

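View pics/s2.png

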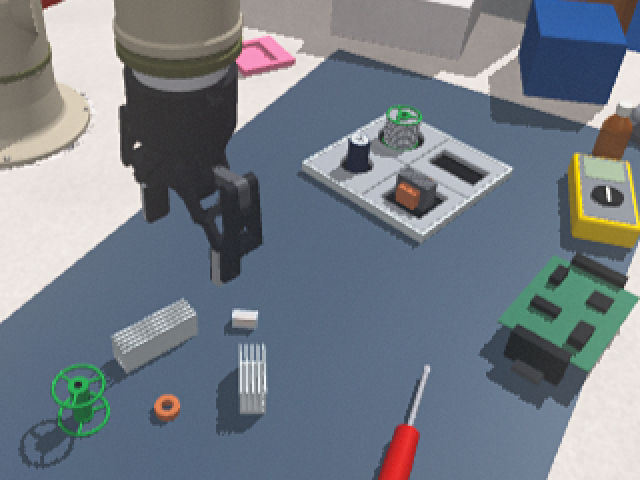

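The transformer is seated in the square pocket. The short sink fit at (327,115) matches, with yaw about 124°, so I'll grip it across its width.

```bash
python3 - <<'E'
from h import *
n="short_heatsink"; x,y=.580,-.206
pick(n,x,y,near(2.166-np.pi/2,(x,y)),30); place(n,near(T+np.pi/2,GOAL[n]))
manip.move_pose([.5,-.05,.3],R(0)); manip.wait(.3)
p=imaging.grab_frame("scene"); a=p["pixels"][130:240,310:490]; cv2.imwrite("pics/s3.png",cv2.resize(a,None,fx=4,fy=4))
manip.move_pose([.53,.16,.25],R(np.arctan2(.16,.53))); p=imaging.grab_frame("wrist"); cv2.imwrite("pics/w3.png",p["pixels"]); print(current_time())
E
```

```text
opening 0.0245 ff 29.3
held 0.0244 [-0.1 -0.4 -0.6] 38.2
contact True [0.6161 0.2611 0.0168] expected z 0.0165
43.0333
45.7
```

View pics/s3.png

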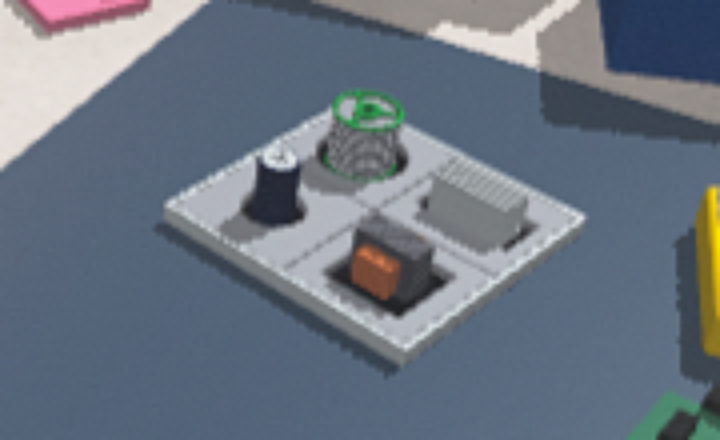

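View pics/w3.png

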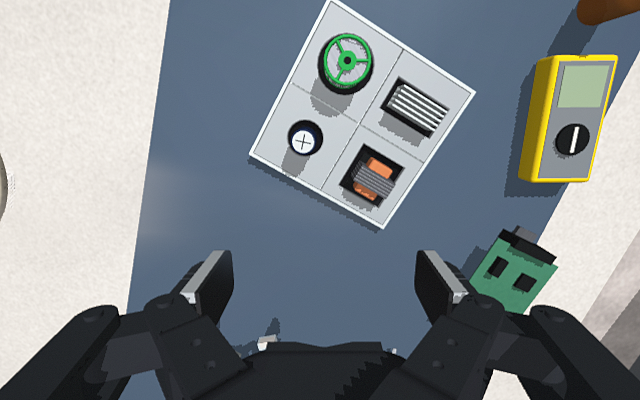

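All four parts sit upright inside their pockets: reel (346,61), capacitor (304,139), sink (417,107) and transformer (374,178). The contact heights confirm each one is on its pocket floor.

```bash
python3 -c "
from rig import order; print(order.sign_off())"
```

```text
the job is handed in; nothing more can be done
None
```

The job is handed in: the full reel, capacitor, transformer and short heat sink stand upright in their pockets, all set down gently, and the empty reel and long heat sink were not touched; the last clock reading was 45.7 s.

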